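Seat the specimen carrier on the rub tester's drive pin

ROBOT

A 7-joint arm with a two-finger parallel gripper is mounted at the origin on the work surface. World frame = base frame: x ahead of the robot, y to its left, z up, the work surface at z = 0. Lengths are in m, angles in rad, forces in N, time in s.
With the tool pointing down it reaches from about 0.4 to 0.85 m from the base axis. Payload 10.4 kg.
Tool frame: the origin (TCP) lies between the finger pads, 19 mm behind the fingertips; this is the grasp point; z points along the fingers, y is the line along which they close (so a half turn about z gives the same grasp; the last joint's range is limited). The gripper opens to 85 mm and grips with 20 to 120 N. Pads are 22 mm wide; open, the fingers measure 114 mm over their backs; the gripper's body (76 mm by 85 mm) begins 54 mm behind the grasp point. The pads swing forward as they close: fully open they stand 13 mm farther back than shut.
Start: joints at [1.223, 0.332, -0.065, 1.46, 0.022, 1.35, -0.088], TCP at [0.199, -0.592, 0.25] pointing down, gripper open.
Joint ranges: [-2.6, 2.6], [-0.5, 2.12], [-1.47, 1.34], [0.16, 2.42], [-1.27, 4.41], [0.06, 2.06], [-2.6, 2.6]. Speed limits (rad/s): [2.22, 2.22, 2.79, 2.79, 3.14, 3.14, 3.14].

INTERFACE

Orientations are given as a unit quaternion [x, y, z, w].
In Python, from workcell import get_obs, camera, camera_params, hand_in gives the robot as it stands.
- The arm moves only by the tool carry_out, never from a script. Its argument "commands" is a list that holds one entry, the list of rows, each a list of 6 numbers: the shift along the tool's x, y, z in units of 40 mm (1.0 is 40 mm), then the turn, a rotation vector about the tool's x, y, z in units of 6 degrees (1.0 is 6 degrees). In form: [[[x, y, z, ax, ay, az], ...]]. A call has 1 to 20 rows; each row shifts and turns the commanded pose from where the row before left it, along the tool's axes as they then stand; what a row does not reach is not made up. A row lasts 1/12 s, in which the tool goes at most 41.7 mm and 7.16 degrees, less where a joint would pass 70% of its speed; a pose out of reach is approached as far as the arm can. A call is refused whole if a number of a shift passes 1 or a number of a turn 1, either way. A call with a gripper value outside its range is refused whole. "hand" is the closure, from -1 (fully open) to 1 (shut), set as the call begins (left out, the last holds). The fingers move at their own pace and stop on an object; "force" is the grip in N (left out, the last holds). Time passes only in rows, so rows that do not move let the fingers close. It gives the time, the measured TCP pose, the force, the opening and the grip force at its end, in the units of the state.
- get_obs(): the state, without advancing time (a new reading comes with each control period).
- camera(name): name is "scene" or "top" or "wrist"; returns the picture (420x560x3 uint8, red, green, blue); there is no depth.
- camera_params(name): a dict with "mtx" (3x3 intrinsics, pixels), "R" (3x3) and "t" (3): a world point X has camera coordinates R X + t. Camera axes: x right, y down, z forward; pixel columns grow to the right and rows downward; lengths in m; the calibration is good to about 2 mm. A picture is of the moment at which its call begins: read the wrist's pose just before it. camera_params takes no time and is no camera call; for the wrist camera it gives the pose at the moment of the call.
- hand_in(): hands the job in; it is judged then, once.
The state is a dict: "clock": time; "joint_pos": joint angles; "joint_velocities": joint speeds; "tau": joint torques, N m; "position": TCP position; "ee_rot": TCP orientation; "ft_force": force on the tool from outside, world axes, zero at the start; "torque": the same for the moment, N m; "grip_width": opening from 0.0 (shut) to 1.0 (fully open); "grasp_force": force on a finger pad.
Only numpy, scipy, OpenCV 4.12 (cv2) and the standard library are available. Lean on these libraries where they do the work, as an engineer would, in place of code of your own. Each camera call takes 0.05 s, during which the arm holds its last target. There are 200 camera calls.

TASK

Mount the blue specimen carrier on the rub tester: pick it up by its yellow grip, set it down on the tester's aluminium stage and feel it gently about, over the black disc, until its hole drops over the brass drive pin, which stands off-centre on the disc. Leave it let go, lying fully home and flat on the stage, square with the stage and with its cork end towards the stage's far edge. Do not press hard, and leave the beaker, the weight and the jar where they stand.

Things in the scene. Friction and masses are not known exactly. Their poses are not given: they have to be found in the camera images.
- carrier: Loose specimen carrier: blue plate 130 (x) x 80 (y) x 8 (z) mm, 0.2 to 0.4 kg, lying flat. Origin: centre of its underside, z up. A yellow block grip 30 (x) x 18 (y) mm, top 44 mm above the underside, stands at x = -20 (take it across y). A flat cork specimen pad at x = +50 marks the other end. A round through hole, 14.6 mm across, is at x = +20, y = 0.
- carrier_hole (a point): Centre of the carrier's hole on the underside of the plate (carrier x = +20 mm, y = 0). Axes as the carrier's.
- carrier_grip (a point): Point inside the yellow grip to put the TCP at: carrier x = -20 mm, y = 0, 30 mm above the underside.
- tester: Fixed rub tester. Origin: on the bench under the middle of its aluminium stage, 180 (x) x 116 (y) mm, flat top 40 mm above the bench. On its +y side: grey base 30 high, steel column and green head up to 208 high, starting 155 mm from the stage's middle line. The carrier belongs with its x axis along the tester's x, same sense (grip at the -x end).
- beaker: Loose empty glass beaker, 60 mm across, 80 mm high, a bystander. Origin: centre of its underside.
- weight: Loose brass 0.5 kg check weight, 44 mm across, 64 mm high, a bystander. Origin: centre of its underside.
- jar: Loose amber sample jar, 54 mm across, 70 mm high, a bystander. Origin: centre of its underside.
- stage_far_edge (a point): Middle of the stage's +x edge, on top (tester x = +90 mm, y = 0): the cork end belongs towards it. The drive pin is 12 mm in diameter and 9 mm high above the stage, tip chamfered 1.2 mm. With the hole off the pin the carrier rides on the pin's tip, 9 mm up; with the hole over it, it drops 9 mm onto the stage.
- disc (a point): Centre of the black drive disc (48 mm across, flush with the stage's top face, braked: it does not turn): tester x = +20 mm, y = 0, 40 mm above the bench; axes as the tester's. A brass pin stands on the disc with its axis 14 mm from this centre, in any direction, as the disc last stopped: the direction is not reported and must be seen or felt.
Not all that is in view belongs to the job. Leave any green or orange look-alike of the carrier alone.

How it is judged:
On the way:
1. the carrier has been lifted above the level of the stage (its origin over 45 mm above the bench) (height (world z) of carrier above 0.045 m), for 0.1 s.
At the end, for the whole second after the job is handed in: Carrier let go and at rest on the stage, flat (tilt under 0.04 rad, underside at the hole within 3 mm of the stage), hole over the pin (its centre 10 to 18 mm from the disc's centre), square with the tester within 0.14 rad, cork end towards the stage's far edge (z of carrier_hole in the frame of tester between 0.037 and 0.043 m and x of stage_far_edge in the frame of carrier above 0.03 m and angle between the x axis of carrier and the x axis of tester, either way round below 0.14 rad and angle between carrier's own z axis and vertical below 0.04 rad and linear speed of carrier below 0.02 m/s and contact force between the fingers and carrier below 0.1 N and horizontal distance between carrier_hole and disc between 0.01 and 0.018 m); the robot touches nothing.
It fails at once if the carrier is pressed on the tester (stage or pin) with more than 40 N (contact force between carrier and tester above 40 N).
It fails at once if a bystander (beaker, weight or jar) is moved by more than 15 mm (distance of any of beaker, weight, jar from where it was at the start of the episode above 0.015 m).
It also fails if it takes over 72 s, if anything falls off the work surface, if the arm or the gripper's body presses on something with over 40 N, if the wrist force passes 120 N, or if a joint passes its speed limit or range.

## Working session

There is one attempt and no reset: what is moved stays moved. The work goes in short steps, Python scripts to look and compute and a tool call to move; the robot and the scene stay as the last step left them, time stands still between calls to the robot, and variables do not carry over. Pictures are saved under pics/ and viewed, at most 10 in all, crops included, and the job is handed in when it is done.

Besides the shell and the picture viewer there is one more tool, called after "Request:" as name(argument=value, ...) on one line, values as JSON. carry_out: Moves the arm, as the interface text tells. Its arguments: {"type":"object","properties":{"commands":{"type":"array"},"hand":{"type":"number"},"force":{"type":"number"}},"required":["commands"]}

```bash
mkdir -p pics
python3 - <<'E'
from workcell import *
import cv2,numpy as np
a=camera("scene");b=camera("top")
cv2.imwrite("pics/scene.png",a[:,:,::-1]);cv2.imwrite("pics/top.png",b[:,:,::-1])
o=get_obs();print({k:np.round(v,3) for k,v in o.items()})
for n in("scene","top"):
    p=camera_params(n);print(n,np.round(p["mtx"],1).tolist(),np.round(p["R"],3).tolist(),np.round(p["t"],3))
E
```

```text
{'clock': np.float64(0.1), 'joint_pos': array([ 1.223,  0.333, -0.065,  1.461,  0.022,  1.35 , -0.088]), 'joint_velocities': array([ 0.   ,  0.   , -0.002, -0.003, -0.   , -0.001,  0.001]), 'tau': array([ 2.0000e-03, -6.2675e+01,  4.9000e-02, -3.9243e+01,  1.6000e-02,
        7.0000e-03, -0.0000e+00]), 'position': array([ 0.199, -0.592,  0.249]), 'ee_rot': array([ 0.987,  0.162, -0.   , -0.001]), 'ft_force': array([0.064, 0.156, 0.281]), 'torque': array([ 0.045, -0.022,  0.023]), 'grasp_force': np.float64(0.0), 'grip_width': np.float64(1.0)}
scene [[430.5, 0.0, 278.1], [0.0, 430.5, 206.4], [0.0, 0.0, 1.0]] [[0.492, 0.871, -0.016], [0.741, -0.428, -0.517], [-0.457, 0.242, -0.856]] [-0.159 -0.425  1.472]
top [[541.1, 0.0, 279.8], [0.0, 541.1, 212.6], [0.0, 0.0, 1.0]] [[-0.005, -1.0, -0.007], [-0.991, 0.006, -0.135], [0.135, 0.006, -0.991]] [-0.132  0.543  1.37 ]
```

View pics/scene.png

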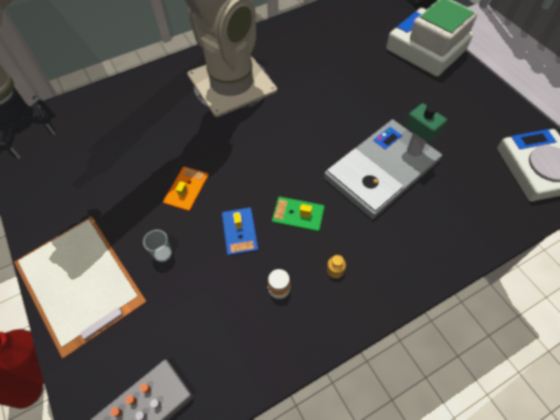

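View pics/top.png

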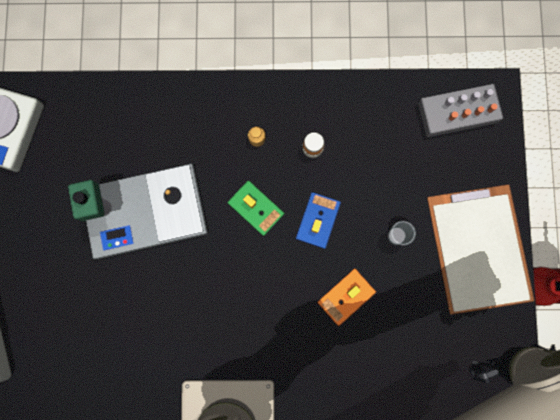

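The blue carrier is at scene (240,230) and top (318,220). Its look-alikes are green at top (256,208) and orange at top (347,297). Only the one at top (318,220) is blue as described, with its cork end up in the image. The stage is at top (176,203), with the disc at about (172,195).

```bash
cat > h.py <<'E'
from workcell import *
import cv2,numpy as np
def cast(p,uv,z):
    d=np.linalg.solve(p["mtx"],np.array([uv[0],uv[1],1.]));d=p["R"].T@d;c=-p["R"].T@p["t"]
    return c+d*(z-c[2])/d[2]
def blobs(m,amin=6):
    n,l,s,c=cv2.connectedComponentsWithStats(m.astype(np.uint8))
    return [(s[i,4],c[i],(l==i).astype(np.uint8)) for i in range(1,n) if s[i,4]>=amin]
def rect(p,m,z):
    c=max(cv2.findContours(m,0,1)[0],key=cv2.contourArea)
    w=np.array([cast(p,q[0],z)[:2] for q in c],np.float32)
    return cv2.minAreaRect(cv2.convexHull(w))
E
python3 - <<'E'
from h import *
for n in("top","scene"):
    p=camera_params(n);im=cv2.imread(f"pics/{n}.png");h=cv2.cvtColor(im,cv2.COLOR_BGR2HSV)
    H,S,V=h[...,0].astype(int),h[...,1],h[...,2]
    for a,c,m in blobs((H>100)&(H<125)&(S>120)&(V>60),150): print(n,"blue",a,c.round(1),rect(p,m,.008))
    for a,c,m in blobs((H>22)&(H<33)&(S>150)&(V>140),15): print(n,"yel",a,c.round(1),cast(p,c,.044).round(4))
    for a,c,m in blobs((S<40)&(V>170),800): print(n,"white",a,c.round(1),rect(p,m,.04))
    r=(130,230,160,215) if n=="top" else (340,410,150,210)
    m=np.zeros_like(V);m[r[2]:r[3],r[0]:r[1]]=(V<90)[r[2]:r[3],r[0]:r[1]]
    for a,c,m in blobs(m,80):
        q=cv2.fitEllipse(max(cv2.findContours(m,0,1)[0],key=len));print(n,"disc",a,q,cast(p,q[0],.04).round(4))
    x=[158,180,188,208] if n=="top" else [355,167,387,195]
    m=np.zeros_like(V);sl=np.s_[x[1]:x[3],x[0]:x[2]];m[sl]=((S>80)&(V>80)&(H<35))[sl]
    for a,c,m in blobs(m,3): print(n,"pin",a,c.round(1),cast(p,c,.047).round(4))
t=cv2.imread("pics/top.png")
A=cv2.resize(t[180:255,285:360],(590,590),interpolation=cv2.INTER_CUBIC)[:590,:390]
B=cv2.resize(t[165:245,145:210],(390,480),interpolation=cv2.INTER_CUBIC)
out=np.zeros((590,790,3),np.uint8);out[:,:390]=A;out[:480,400:790]=B
cv2.imwrite("pics/crop.png",out)
E
```

```text
top blue 1260 [316.9 222.7] ((0.5271208882331848, -0.23535779118537903), (0.08478099852800369, 0.13546228408813477), 70.72087860107422)
top blue 391 [116.1 237.8] ((0.4825671911239624, 0.2974712550640106), (0.04948090389370918, 0.08039722591638565), 12.601240158081055)
top yel 85 [249.4 200.7] [ 0.5728 -0.0563  0.044 ]
top yel 66 [316.  225.7] [ 0.5068 -0.2279  0.044 ]
top yel 88 [353.5 291.6] [ 0.3383 -0.3205  0.044 ]
top white 32036 [351.3  58.7] ((0.9468262195587158, -0.3173396587371826), (1.3786102533340454, 0.5655465722084045), 67.66474151611328)
top white 1284 [483.3  18.1] ((1.0724949836730957, -0.6903842687606812), (0.09961986541748047, 0.09804009646177292), 89.5397720336914)
top white 1282 [521.6  17.9] ((1.0716357231140137, -0.7942971587181091), (0.0998038649559021, 0.09799103438854218), 89.53977966308594)
top white 1232 [25.1 21.5] ((1.0739580392837524, 0.5581719875335693), (0.0989755317568779, 0.09850006550550461), 89.75066375732422)
top white 1282 [63.1 21. ] ((1.0732687711715698, 0.45410630106925964), (0.10065139830112457, 0.09842655807733536), 89.54216766357422)
top wh
[... 2560 characters left out ...]
0364, -0.6529653668403625), (0.28377044200897217, 0.19073407351970673), 8.642202377319336)
scene white 1170 [ 11.4 306.1] ((0.45685088634490967, -0.8143524527549744), (0.06056702509522438, 0.1533934324979782), 89.51183319091797)
scene disc 112 ((369.00079345703125, 181.4766082763672), (10.307135581970215, 12.885541915893555), 125.85246276855469) [0.5896 0.1417 0.04  ]
scene disc 379 ((399.8383483886719, 200.88595581054688), (18.576414108276367, 33.569610595703125), 54.765655517578125) [0.6834 0.1765 0.04  ]
scene disc 322 ((348.49853515625, 201.6295623779297), (17.007802963256836, 31.05278968811035), 124.26119232177734) [0.6159 0.0548 0.04  ]
scene pin 23 [374.9 180.6] [0.5987 0.1538 0.047 ]
```

View pics/crop.png

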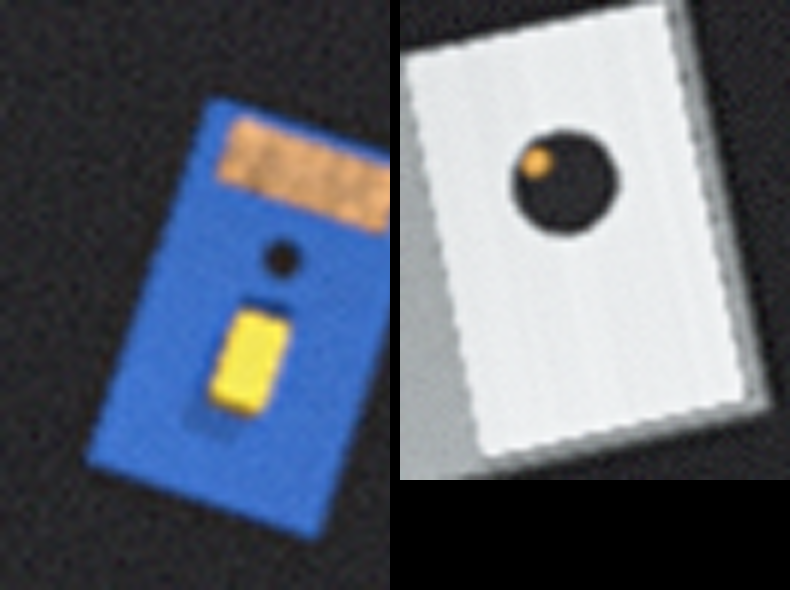

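Crop confirms the blue carrier, with its hole at (283,259) and cork up. In the right half, the pin at (537,162) is up-left of the disc centre at (566,182). I'll turn the tool to the carrier's yaw (about -19.2°) and go over its grip.

Request:
carry_out(commands=[[[0, 0, 0, 0, 0, 0.9], [0, 0, 0, 0, 0, 0.9], [0, 0, 0, 0, 0, 0.9], [0, 0, 0, 0, 0, 0.9], [0, 0, 0, 0, 0, 0.9], [0, 0, 0, 0, 0, 0.9], [0, 0, 0, 0, 0, 0.9]]], hand=-1, force=40)

```text
clock: 0.68
position: [0.1994, -0.5921, 0.2495]
ee_rot: [0.986, -0.169, -0.0, -0.0]
ft_force: [-0.6, 0.1, 0.4]
grip_width: 0.998
grasp_force: 0.0
```

Request:
carry_out(commands=[[[0.21, -0.55, 0, 0, 0, 0], [0.21, -0.55, 0, 0, 0, 0], [0.21, -0.55, 0, 0, 0, 0], [0.21, -0.55, 0, 0, 0, 0], [0.21, -0.55, 0, 0, 0, 0], [0.21, -0.55, 0, 0, 0, 0], [0.21, -0.55, 0, 0, 0, 0], [0.21, -0.55, 0, 0, 0, 0], [0.21, -0.55, 0, 0, 0, 0], [0.21, -0.55, 0, 0, 0, 0], [0.21, -0.55, 0, 0, 0, 0], [0.21, -0.55, 0, 0, 0, 0], [0.21, -0.55, 0, 0, 0, 0], [0.21, -0.55, 0, 0, 0, 0], [0.21, -0.55, 0, 0, 0, 0], [0.21, -0.55, 0, 0, 0, 0], [0.21, -0.55, 0, 0, 0, 0], [0.21, -0.55, 0, 0, 0, 0], [0, 0, 0, 0, 0, 0], [0, 0, 0, 0, 0, 0]]])

```text
clock: 2.35
position: [0.473, -0.2668, 0.2497]
ee_rot: [0.986, -0.165, -0.0, -0.0]
ft_force: [0.6, -0.0, 0.5]
grip_width: 0.999
grasp_force: 0.0
```

```bash
cat >> h.py <<'E'
from scipy.spatial.transform import Rotation as Rn
def to(x,y,z,yaw):
    "offset in tool units to a tool-down pose whose tool x points at yaw (deg)"
    o=get_obs();R=Rn.from_quat(o["ee_rot"])
    T=Rn.from_euler("z",yaw,degrees=True)*Rn.from_euler("x",180,degrees=True)
    print("t",round(float(o["clock"]),2),"pos",np.round(o["position"],4),"yaw",np.degrees(np.arctan2(*R.as_matrix()[1::-1,0])).round(2),"F",np.round(o["ft_force"],1),"grip",o["grip_width"],o["grasp_force"])
    print("shift",(R.inv().apply(np.array([x,y,z])-o["position"])/.04).round(3),"turn",(np.degrees((R.inv()*T).as_rotvec())/6).round(3))
E
python3 - <<'E'
from h import *
to(.507,-.2285,.031,-19.2)
im=camera("wrist");p=camera_params("wrist");cv2.imwrite("pics/w1.png",im[:,:,::-1])
h=cv2.cvtColor(im,cv2.COLOR_RGB2HSV);H,S,V=h[...,0].astype(int),h[...,1],h[...,2]
for a,c,m in blobs((H>22)&(H<33)&(S>150)&(V>110),40): print("yel",a,c.round(1),cast(p,c,.044).round(4),rect(p,m,.044))
for a,c,m in blobs((H>100)&(H<125)&(S>120)&(V>40),1500): print("blue",a,c.round(1),rect(p,m,.008))
E
```

```text
t 2.35 pos [ 0.473  -0.2668  0.2497] yaw -19.03 F [ 0.6 -0.   0.5] grip 0.999127759150036 0.0
shift [ 0.495 -1.18   5.467] turn [-0.003  0.006  0.029]
yel 351 [ 76.8 156.2] [ 0.5717 -0.0759  0.044 ] ((0.5729997754096985, -0.0758422464132309), (0.03505319729447365, 0.030041001737117767), 14.085996627807617)
blue 5885 [238.6 145.7] ((0.5248581171035767, -0.2373405396938324), (0.08039380609989166, 0.13050301373004913), 70.8643798828125)
```

View pics/w1.png

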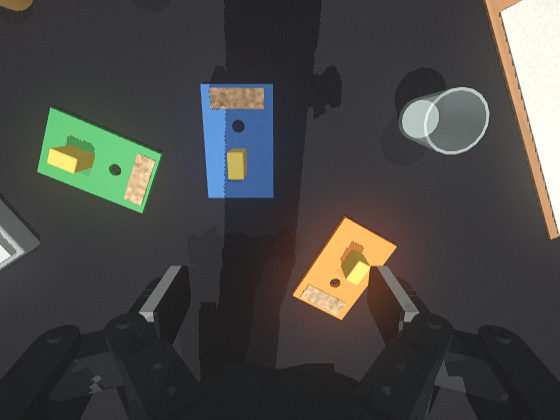

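The wrist view shows the blue carrier at (238,146), clear of the look-alikes and the beaker. The measurements agree with the top view, so I'll go down and grasp.

Request:
carry_out(commands=[[[0.16, -0.38, 0.3, 0, 0, 0], [0.16, -0.38, 0.4, 0, 0, 0], [0.16, -0.38, 0.4, 0, 0, 0.03], [0, 0, 0.5, 0, 0, 0], [0, 0, 0.5, 0, 0, 0], [0, 0, 0.5, 0, 0, 0], [0, 0, 0.5, 0, 0, 0], [0, 0, 0.5, 0, 0, 0], [0, 0, 0.5, 0, 0, 0], [0, 0, 0.4, 0, 0, 0], [0, 0, 0.3, 0, 0, 0], [0, 0, 0.3, 0, 0, 0], [0, 0, 0.2, 0, 0, 0], [0, 0, 0.15, 0, 0, 0], [0, 0, 0, 0, 0, 0], [0, 0, 0, 0, 0, 0]]])

```text
clock: 3.73
position: [0.5057, -0.2314, 0.0323]
ee_rot: [0.986, -0.168, 0.0, 0.0]
ft_force: [0.7, -0.4, 0.9]
grip_width: 0.998
grasp_force: 0.0
```

Request:
carry_out(commands=[[[0, 0, 0, 0, 0, 0], [0, 0, 0, 0, 0, 0], [0, 0, 0, 0, 0, 0], [0, 0, 0, 0, 0, 0], [0, 0, 0, 0, 0, 0], [0, 0, 0, 0, 0, 0], [0, 0, 0, 0, 0, 0], [0, 0, 0, 0, 0, 0], [0, 0, 0, 0, 0, 0], [0, 0, 0, 0, 0, 0], [0, 0, 0, 0, 0, 0], [0, 0, 0, 0, 0, 0]]], hand=1, force=60)

```text
clock: 4.73
position: [0.5059, -0.2313, 0.0324]
ee_rot: [0.986, -0.168, 0.0, 0.0]
ft_force: [-0.3, 0.9, 5.2]
grip_width: 0.2
grasp_force: 60.5
```

Request:
carry_out(commands=[[[0, 0, -0.1, 0, 0, 0], [0, 0, -0.2, 0, 0, 0], [0, 0, -0.3, 0, 0, 0], [0, 0, -0.4, 0, 0, 0], [0, 0, -0.4, 0, 0, 0], [0, 0, -0.4, 0, 0, 0], [0, 0, -0.4, 0, 0, 0], [0, 0, -0.4, 0, 0, 0], [0, 0, -0.2, 0, 0, -0.3], [0, 0, -0.1, 0, 0, -0.6], [0, 0, 0, 0, 0, -0.8], [0, 0, 0, 0, 0, -0.8], [0, 0, 0, 0, 0, -0.8], [0, 0, 0, 0, 0, -0.8], [0, 0, 0, 0, 0, -0.7], [0, 0, 0, 0, 0, -0.4], [0, 0, 0, 0, 0, 0], [0, 0, 0, 0, 0, 0]]])

```text
clock: 6.23
position: [0.5055, -0.2314, 0.1487]
ee_rot: [0.995, 0.102, 0.0, 0.0]
ft_force: [-0.5, -0.8, -2.1]
grip_width: 0.2
grasp_force: 59.4
```

Run:
```python
from h import *
to(.56,.147,.10,12.55)
o=get_obs();z=o["position"][2]-.0305
for n in("wrist","top"):
    im=camera(n);p=camera_params(n);cv2.imwrite(f"pics/{n}2.png",im[:,:,::-1])
    h=cv2.cvtColor(im,cv2.COLOR_RGB2HSV);H,S,V=h[...,0].astype(int),h[...,1],h[...,2]
    B=blobs((H>100)&(H<125)&(S>120)&(V>30),600)
    for a,c,m in B:
        print(n,"blue",a,c.round(1),rect(p,m,z+.008))
        k=cv2.findContours(m,2,1)[0]
        for q in k:
            ar=cv2.contourArea(q)
            if 15<ar<2000: e=cv2.minEnclosingCircle(q);print("  hole?",ar,e,cast(p,e[0],z+.008).round(4))
```

```text
t 6.23 pos [ 0.5055 -0.2314  0.1487] yaw 11.73 F [-0.5 -0.8 -2.1] grip 0.1996373077881985 59.40289914608002
shift [ 3.257 -8.985  1.214] turn [ 0.004 -0.003 -0.136]
wrist blue 21046 [278.5 194.3] ((0.5350468754768372, -0.22532066702842712), (0.11164367198944092, 0.0787917822599411), 12.137373924255371)
  hole? 554.5 ((277.5862121582031, 186.0), 14.722789764404297) [ 0.5475 -0.2226  0.1262]
  hole? 18.0 ((207.0, 122.0), 3.1623775959014893) [ 0.5703 -0.1849  0.1262]
```

View pics/wrist2.png

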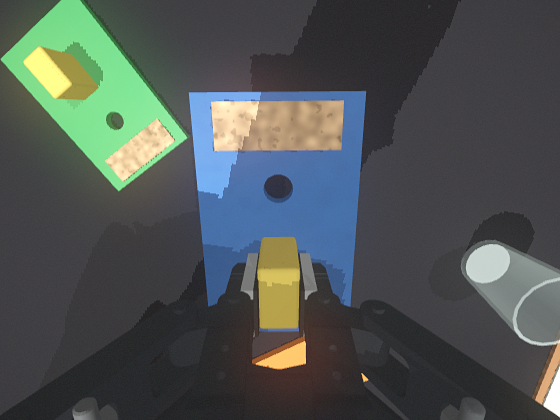

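The carrier hangs square in the grip, with its hole visible at (278,186). Next I fly to a hover short of the pin, so the wrist camera can see both the pin and the hole.

Request:
carry_out(commands=[[[0.045, -0.28, 0, 0, 0, -0.14], [0.085, -0.52, 0, 0, 0, 0], [0.085, -0.52, 0, 0, 0, 0], [0.085, -0.52, 0, 0, 0, 0], [0.085, -0.52, 0, 0, 0, 0], [0.085, -0.52, 0, 0, 0, 0], [0.085, -0.52, 0, 0, 0, 0], [0.085, -0.52, 0, 0, 0, 0], [0.085, -0.52, 0, 0, 0, 0], [0.085, -0.52, 0, 0, 0, 0], [0.085, -0.52, 0, 0, 0, 0], [0.085, -0.52, 0, 0, 0, 0], [0.085, -0.52, 0.1, 0, 0, 0], [0.085, -0.52, 0.1, 0, 0, 0], [0.085, -0.52, 0.1, 0, 0, 0], [0.085, -0.52, 0.1, 0, 0, 0], [0.085, -0.52, 0.1, 0, 0, 0], [0.045, -0.28, 0, 0, 0, 0], [0, 0, 0, 0, 0, 0], [0, 0, 0, 0, 0, 0]]])

```text
clock: 8.0
position: [0.4838, 0.1289, 0.128]
ee_rot: [0.994, 0.111, -0.0, 0.0]
ft_force: [0.0, 0.1, -2.3]
grip_width: 0.201
grasp_force: 59.4
```

```bash
cat > m.py <<'E'
from h import *
import sys
to(.558,.1445,.085,12.55)
o=get_obs();z=o["position"][2]-.0305
p=camera_params("wrist");im=camera("wrist");cv2.imwrite(f"pics/{sys.argv[1]}.png",im[:,:,::-1])
h=cv2.cvtColor(im,cv2.COLOR_RGB2HSV);H,S,V=h[...,0].astype(int),h[...,1],h[...,2]
for a,c,m in blobs((H>100)&(H<125)&(S>120)&(V>30),3000):
    print("blue",a,c.round(1),rect(p,m,z+.008))
    for q in cv2.findContours(m,2,1)[0]:
        if 150<cv2.contourArea(q)<2000: e=cv2.minEnclosingCircle(q);print("  hole?",cv2.contourArea(q),e,cast(p,e[0],z+.008).round(4))
for a,c,m in blobs((H<35)&(S>90)&(V>60),25): print("brass?",a,c.round(1),cast(p,c,.049).round(4))
for a,c,m in blobs((V<75),300):
    q=cv2.fitEllipse(max(cv2.findContours(m,0,1)[0],key=len))
    if q[1][1]<140: print("dark",a,np.round(q[0],1),np.round(q[1],1),cast(p,q[0],.04).round(4))
for a,c,m in blobs((S<40)&(V>150),3000): print("white",a,rect(p,m,.04))
E
python3 m.py w3
```

```text
t 8.0 pos [0.4838 0.1289 0.128 ] yaw 12.79 F [ 0.   0.1 -2.3] grip 0.20058690724662773 59.39779579639435
shift [1.894 0.031 1.076] turn [0.001 0.001 0.039]
blue 19441 [282.4 201.9] ((0.5130288004875183, 0.13540270924568176), (0.11137404292821884, 0.07896490395069122), 13.217032432556152)
  hole? 606.5 ((278.0, 185.0), 15.132845878601074) [0.5261 0.1384 0.1055]
blue 4738 [ 61.7 178.7] ((0.5069102644920349, 0.24150066077709198), (0.03281574696302414, 0.053539130836725235), 12.8093900680542)
  hole? 200.5 ((90.5, 197.5), 8.860122680664062) [0.4995 0.2271 0.1055]
  hole? 203.5 ((63.5, 197.0), 9.013978004455566) [0.4968 0.2401 0.1055]
  hole? 191.5 ((36.5, 197.0), 9.013978004455566) [0.4938 0.2531 0.1055]
brass? 184 [275.3  43.3] [0.596 0.156 0.049]
brass? 2523 [309.7 124.7] [0.5557 0.1246 0.049 ]
brass? 1584 [541.9 153.3] [ 0.5718 -0.0278  0.049 ]
brass? 46 [542.5 220.2] [ 0.5293 -0.0504  0.049 ]
brass? 3597 [278.4 283.1] [0.4394 0.1186 0.049 ]
white 44910 ((0.5351799130439758, 0.21132521331310272), (0.1440306156873703, 0.27066513895988464), 12.646240234375)
```

View pics/w3.png

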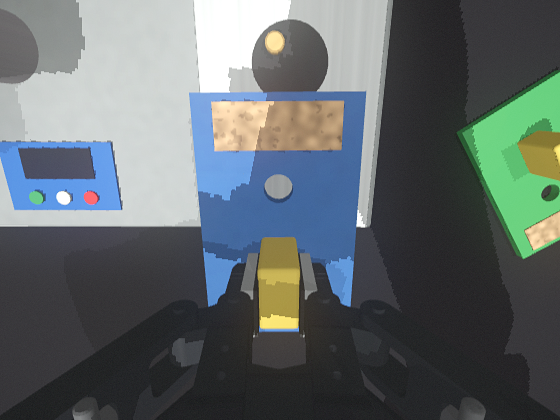

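The wrist view shows the pin at (275,43) on the disc, up-left of its centre, and the hole at (278,185). I move the hole over the pin with clearance and look through it.

Request:
carry_out(commands=[[[0.1, 0, 0, 0, 0, 0.03], [0.25, 0, 0, 0, 0, 0], [0.25, -0.02, 0.1, 0, 0, 0], [0.25, -0.02, 0.1, 0, 0, 0], [0.25, 0, 0.15, 0, 0, 0], [0.25, 0, 0.15, 0, 0, 0], [0.25, 0, 0.15, 0, 0, 0], [0.15, 0, 0.15, 0, 0, 0], [0.07, 0, 0.1, 0, 0, 0], [0, 0, 0.05, 0, 0, 0], [0, 0, 0, 0, 0, 0], [0, 0, 0, 0, 0, 0]]])

```text
clock: 9.05
position: [0.5549, 0.1452, 0.0901]
ee_rot: [0.994, 0.109, -0.0, 0.0]
ft_force: [-0.4, -0.9, -2.1]
grip_width: 0.198
grasp_force: 59.5
```

```bash
python3 m.py w4 | grep -v dark
python3 - <<'E'
import cv2
im=cv2.imread("pics/w4.png");cv2.imwrite("pics/w4c.png",cv2.resize(im[80:240,180:380],(750,600),interpolation=cv2.INTER_CUBIC))
E
```

```text
t 9.05 pos [0.5549 0.1452 0.0901] yaw 12.49 F [-0.4 -0.9 -2.1] grip 0.19791916311096078 59.463661909103394
shift [0.072 0.034 0.127] turn [ 0.002  0.002 -0.01 ]
blue 18380 [283.7 202.4] ((0.5840191841125488, 0.15148183703422546), (0.11125288903713226, 0.07840223610401154), 12.941783905029297)
  hole? 571.5 ((277.60345458984375, 186.5), 14.815999984741211) [0.5964 0.1545 0.0676]
blue 3984 [ 58.3 297.5] ((0.5100920796394348, 0.26401931047439575), (0.04038276523351669, 0.06404011696577072), 12.524530410766602)
  hole? 221.5 ((50.5, 314.5), 9.617792129516602) [0.4969 0.2629 0.0676]
  hole? 204.5 ((22.0, 313.5), 9.34087085723877) [0.4941 0.2784 0.0676]
  hole? 220.5 ((79.5, 314.0), 9.552586555480957) [0.5007 0.247  0.0676]
brass? 1139 [311.8 131.3] [0.6246 0.1426 0.049 ]
brass? 148 [275.2 180.1] [0.5952 0.1556 0.049 ]
brass? 851 [549.3 258.3] [ 0.5842 -0.013   0.049 ]
brass? 3578 [278.4 283.1] [0.5331 0.1401 0.049 ]
brass? 100 [ 78.8 315.1] [0.4832 0.2582 0.049 ]
brass? 383 [551.  334.9] [ 0.5341 -0.0404  0.049 ]
white 55266 ((0.5585220456123352, 0.20919524133205414), (0.1764371395111084, 0.2577155828475952), 12.525707244873047)
```

View pics/w4c.png

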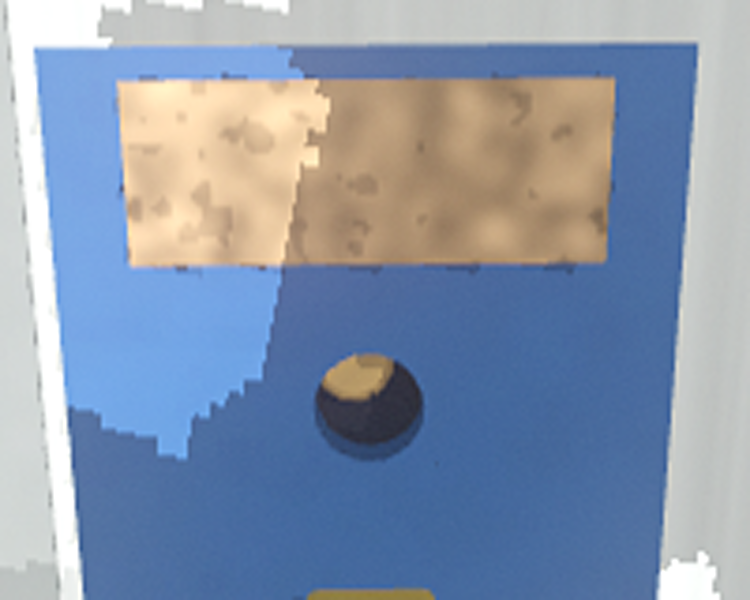

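Through the hole I see the brass tip in its upper-left part: tip at crop (355,375), hole centre at (369,406). The hole therefore needs to go slightly forward and left. I'll quantify this.

Run:
```python
from h import *
p=camera_params("wrist")
def proj(X):
    q=p["mtx"]@(p["R"]@np.array(X)+p["t"]);return q[:2]/q[2]
f=lambda uv:((np.array(uv)-[180,80])*3.75).round(0)
th=np.linspace(0,6.28,9)
for c in[(.596,.156,.049)]:
    print("pin crop",f(proj(c)), [f(proj((c[0]+.006*np.cos(t),c[1]+.006*np.sin(t),.0478))).tolist() for t in th[::2]])
# rim extents in crop: cols 315..423, rows 353..460
w=np.array([cast(p,(180+u/3.75,80+v/3.75),.0657) for u,v in[(369,353),(369,460),(315,406),(423,406)]])
print(w.round(4),"dia",np.linalg.norm(w[0]-w[1]),np.linalg.norm(w[2]-w[3]));hc=w.mean(0);print("hole",hc.round(4))
for v in(400,402,405): print("pin low edge",cast(p,(180+356/3.75,80+v/3.75),.0478).round(4))
o=get_obs();print("hole-tcp",hc-o["position"])
```

```text
pin crop [356. 370.] [[365.0, 328.0], [316.0, 359.0], [347.0, 407.0], [396.0, 377.0], [365.0, 328.0]]
[[0.6022 0.1554 0.0657]
 [0.588  0.1522 0.0657]
 [0.5937 0.1608 0.0657]
 [0.5968 0.1469 0.0657]] dia 0.014534077571748037 0.014255496090173507
hole [0.5951 0.1538 0.0657]
pin low edge [0.5913 0.1549 0.0478]
pin low edge [0.591  0.1549 0.0478]
pin low edge [0.5906 0.1548 0.0478]
hole-tcp [ 0.04015476  0.00856173 -0.02461276]
```

Request:
carry_out(commands=[[[0.025, -0.025, 0.05, 0, 0, 0], [0.025, -0.025, 0.05, 0, 0, 0], [0, 0, 0.05, 0, 0, 0], [0, 0, 0.05, 0, 0, 0], [0, 0, 0.03, 0, 0, 0], [0, 0, 0.03, 0, 0, 0], [0, 0, 0, 0, 0, 0], [0, 0, 0, 0, 0, 0]]])

```text
clock: 9.77
position: [0.5566, 0.1476, 0.0795]
ee_rot: [0.994, 0.109, -0.0, 0.0]
ft_force: [0.2, -1.0, -2.3]
grip_width: 0.202
grasp_force: 59.5
```

Request:
carry_out(commands=[[[0, 0, 0.03, 0, 0, 0], [0, 0, 0.03, 0, 0, 0], [0, 0, 0, 0, 0, 0], [0, 0, 0, 0, 0, 0], [0, 0, 0, 0, 0, 0]]])

```text
clock: 10.18
position: [0.5567, 0.1477, 0.0772]
ee_rot: [0.994, 0.109, 0.0, 0.0]
ft_force: [-0.5, 0.3, -3.1]
grip_width: 0.196
grasp_force: 59.5
```

There is no contact force below the tip level, so the hole seems to be over the pin. I continue gently down.

Request:
carry_out(commands=[[[0, 0, 0.03, 0, 0, 0], [0, 0, 0.03, 0, 0, 0], [0, 0, 0, 0, 0, 0], [0, 0, 0, 0, 0, 0]]])

```text
clock: 10.52
position: [0.5566, 0.1477, 0.0747]
ee_rot: [0.994, 0.109, -0.0, 0.0]
ft_force: [0.6, -0.4, -2.5]
grip_width: 0.201
grasp_force: 59.5
```

Request:
carry_out(commands=[[[0, 0, 0.03, 0, 0, 0], [0, 0, 0.02, 0, 0, 0], [0, 0, 0, 0, 0, 0], [0, 0, 0, 0, 0, 0]]])

```text
clock: 10.85
position: [0.5566, 0.1477, 0.0727]
ee_rot: [0.994, 0.109, -0.0, 0.0]
ft_force: [-0.1, 0.7, -2.9]
grip_width: 0.2
grasp_force: 59.5
```

Request:
carry_out(commands=[[[0, 0, 0.02, 0, 0, 0], [0, 0, 0, 0, 0, 0], [0, 0, 0, 0, 0, 0]]])

```text
clock: 11.1
position: [0.5568, 0.1477, 0.0724]
ee_rot: [0.994, 0.109, 0.0, 0.0]
ft_force: [-3.6, -1.4, 3.9]
grip_width: 0.199
grasp_force: 60.3
```

Request:
carry_out(commands=[[[0, 0, 0.02, 0, 0, 0], [0, 0, 0, 0, 0, 0], [0, 0, 0, 0, 0, 0]]])

```text
clock: 11.35
position: [0.5568, 0.1477, 0.0724]
ee_rot: [0.994, 0.109, 0.0, 0.0]
ft_force: [-6.8, -2.9, 13.1]
grip_width: 0.204
grasp_force: 61.8
```

Contact came at TCP z 0.0724, exactly the height for fully home. I ease off, let go and withdraw upward.

Request:
carry_out(commands=[[[0, 0, -0.03, 0, 0, 0], [0, 0, 0, 0, 0, 0]]])

```text
clock: 11.52
position: [0.5568, 0.1477, 0.0725]
ee_rot: [0.994, 0.109, 0.0, -0.0]
ft_force: [0.2, 0.5, -2.3]
grip_width: 0.203
grasp_force: 59.5
```

Request:
carry_out(commands=[[[0, 0, 0, 0, 0, 0], [0, 0, 0, 0, 0, 0], [0, 0, 0, 0, 0, 0], [0, 0, 0, 0, 0, 0], [0, 0, 0, 0, 0, 0], [0, 0, 0, 0, 0, 0], [0, 0, 0, 0, 0, 0], [0, 0, 0, 0, 0, 0], [0, 0, -0.1, 0, 0, 0], [0, 0, -0.2, 0, 0, 0], [0, 0, -0.4, 0, 0, 0], [0, 0, -0.4, 0, 0, 0], [0, 0, -0.4, 0, 0, 0], [0, 0, -0.4, 0, 0, 0], [0, 0, -0.4, 0, 0, 0], [0, 0, -0.2, 0, 0, 0], [0, 0, 0, 0, 0, 0], [0, 0, 0, 0, 0, 0]]], hand=-1)

```text
clock: 13.02
position: [0.5567, 0.1477, 0.1725]
ee_rot: [0.994, 0.109, 0.0, 0.0]
ft_force: [-0.1, -0.8, -0.2]
grip_width: 0.999
grasp_force: 0.0
```

```bash
sed -i 's/^z=.*//' m.py
python3 - <<'E'
from h import *
p=camera_params("wrist");im=camera("wrist");cv2.imwrite("pics/w5.png",im[:,:,::-1])
h=cv2.cvtColor(im,cv2.COLOR_RGB2HSV);H,S,V=h[...,0].astype(int),h[...,1],h[...,2]
print(get_obs()["position"],get_obs()["ft_force"],get_obs()["grip_width"])
for a,c,m in blobs((H>100)&(H<125)&(S>120)&(V>30),3000): print("blue",a,c.round(1),rect(p,m,.048))
E
```

```text
[0.55635263 0.147502   0.17179477] [-0.06380877  0.40732765 -0.73863757] 1.0007357104861585
blue 8921 [278.7 179.2] ((0.57737135887146, 0.1521500051021576), (0.12849539518356323, 0.07932056486606598), 12.865644454956055)
```

View pics/w5.png

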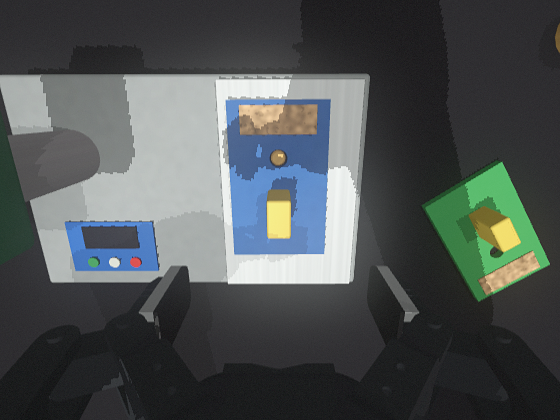

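The carrier lies flat and square on the stage (12.9° against 12.6°). The brass pin fills the hole at (278,158), and the cork end is towards the far edge. The gripper is open and clear.

```bash
python3 -c "from workcell import hand_in; print(hand_in())"
```

```text
the job is handed in; nothing more can be done
None
```

The blue carrier is mounted and handed in: its hole is over the drive pin, it lies flat and square on the stage with the cork end towards the far edge, and it is let go; the hand-in returned no verdict.

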